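# Count along the rail and slide the red tealight into the third gap

## Task

Restock the counter's tealight rack with fingertips only. Starting at the gap beside the rail's brass ball, run a fingertip along the top of the rack's wooden rail without leaving it, counting gaps, until you are at the third gap from the brass end; then push the red tealight along the table and wholly into that third gap, between its two dividers. Never pinch it or lift it off the table, do not tip it over, and leave the tealights already in the rack and the other things on the table where they are.

Things in the scene. Friction and masses are not known exactly. Their poses are not given: they have to be found in the camera images.
- rack: dark wooden divider rack fixed to the table, 112 mm deep, 344 mm wide, its x axis pointing from the open front to the back, y along the row of gaps, z up. Origin: centre of its footprint, on the table. Seven dividers 8 mm thick, 24 mm high, from round front noses at x = -55 mm to a 22 mm high back stop at x = 47 mm. Their y: -168, -112, -56, 0, 56, 112, 168 mm
- gaps_front (a point): middle of the line of the divider noses, on the table (x = -55 mm, y = 0 of the rack; same axes). The six gaps, 48 mm clear, are centred at y = -140, -84, -28, 28, 84, 140 mm; open at the front and above, their floor is the table. The third from the brass ball is at y = +28 mm if the ball is on the +y side, else at y = -28 mm
- rail: straight light-wood round rail, 14 mm thick, on thin posts over the back ends of the dividers, running along the rack's whole width (its y axis), rigid. Origin: middle of its axis, at x = 47 mm, y = 0, z = 48 mm in the rack's frame; its top line is 55 mm above the table, with 31 mm open between it and the dividers
- cap_brass: brass ball, 28 mm across, fixed on one end of the rail (either end, it changes from start to start), 188 mm from the rail's middle; gaps are counted from this end. Origin: its centre
- cap_black: black ball, 28 mm across, fixed on the rail's other end. Origin: its centre
- red_tealight: loose tealight with red wax in a silver metal cup, 38 mm across, metal wall 15 mm high, about 20 g, standing on the table in front of the rack, its centre 40 to 60 mm before the divider noses; it slides. Origin: centre of its underside
- stock_a: cream tealight in a silver metal cup, 38 mm across, already standing in one of the rack's gaps near its back; leave it there. Origin: centre of its underside
- stock_b: cream tealight in a silver metal cup, 38 mm across, already standing in one of the rack's gaps near its back; leave it there. Origin: centre of its underside
- stock_c: cream tealight in a silver metal cup, 38 mm across, already standing in one of the rack's gaps near its back; leave it there. Origin: centre of its underside
- matchbox: red and brown match box lying flat, 62 x 110 x 22 mm, a bystander near the table's front left. Origin: centre of its underside
- counter_bell: brass counter bell on a black foot, 71 mm across, 62 mm high, a bystander front right. Origin: centre of its underside
- brass_cup: empty brass tealight cup, 63 mm across, 46 mm high, a bystander front right. Origin: centre of its underside
- tape_roll: roll of tan tape lying flat, 104 mm across, 25 mm high, a bystander behind the rack. Origin: centre of its underside

How it is judged:
On the way, in this order (a step that is already met when the one before it is completed fails the run):
1. the fingertip touches the rail over the first gap from the brass end (contact force between the fingers and rail above 0.2 N and ((y of cap_brass in the frame of rack above 0 m and y of the grasp point in the frame of rack between 0.12 and 0.16 m) or (y of cap_brass in the frame of rack below 0 m and y of the grasp point in the frame of rack between -0.16 and -0.12 m))), for 0.04 s.
2. still on the rail, it passes the divider between the first and second gaps (contact force between the fingers and rail above 0.2 N and ((y of cap_brass in the frame of rack above 0 m and y of the grasp point in the frame of rack between 0.105 and 0.119 m) or (y of cap_brass in the frame of rack below 0 m and y of the grasp point in the frame of rack between -0.119 and -0.105 m))), for 0.04 s.
3. still on the rail, it passes over the second gap (contact force between the fingers and rail above 0.2 N and ((y of cap_brass in the frame of rack above 0 m and y of the grasp point in the frame of rack between 0.064 and 0.104 m) or (y of cap_brass in the frame of rack below 0 m and y of the grasp point in the frame of rack between -0.104 and -0.064 m))), for 0.04 s.
4. still on the rail, it passes the divider between the second and third gaps (contact force between the fingers and rail above 0.2 N and ((y of cap_brass in the frame of rack above 0 m and y of the grasp point in the frame of rack between 0.049 and 0.063 m) or (y of cap_brass in the frame of rack below 0 m and y of the grasp point in the frame of rack between -0.063 and -0.049 m))), for 0.04 s.
5. it reaches the third gap on the rail (contact force between the fingers and rail above 0.2 N and ((y of cap_brass in the frame of rack above 0 m and y of the grasp point in the frame of rack between 0.008 and 0.048 m) or (y of cap_brass in the frame of rack below 0 m and y of the grasp point in the frame of rack between -0.048 and -0.008 m))), for 0.04 s.
6. the red tealight is then pushed wholly into the third gap (((y of cap_brass in the frame of rack above 0 m and y of red_tealight in the frame of rack between 0.02 and 0.036 m) or (y of cap_brass in the frame of rack below 0 m and y of red_tealight in the frame of rack between -0.036 and -0.02 m)) and x of red_tealight in the frame of rack above -0.037 m and height (world z) of red_tealight below 0.005 m and angle between red_tealight's own z axis and vertical below 0.15 rad), for 0.2 s.
At the end, for the whole second after the job is handed in: The red tealight stands flat on the table at rest in the third gap from the brass end: its centre at least 18 mm behind the divider noses and within 8 mm of the gap's middle; stocked tealights within 12 mm and bystanders within 30 mm of where they stood (all of step 6 and linear speed of red_tealight below 0.01 m/s and not (distance of stock_a from where it was at the start of the episode above 0.012 m) and not (distance of stock_b from where it was at the start of the episode above 0.012 m) and not (distance of stock_c from where it was at the start of the episode above 0.012 m) and not (distance of matchbox from where it was at the start of the episode above 0.03 m) and not (distance of counter_bell from where it was at the start of the episode above 0.03 m) and not (distance of brass_cup from where it was at the start of the episode above 0.03 m) and not (distance of tape_roll from where it was at the start of the episode above 0.03 m)); the robot touches nothing.
It fails at once if the red tealight is lifted off the table (height (world z) of red_tealight above 0.01 m).
It fails at once if the red tealight is pinched or squeezed hard by the fingers (contact force between the fingers and red_tealight above 15 N).
It fails at once if the red tealight is tipped over (angle between red_tealight's own z axis and vertical above 0.5 rad).
It fails at once if a tealight already in the rack is disturbed (distance of any of stock_a, stock_b, stock_c from where it was at the start of the episode above 0.012 m).
It fails at once if a bystander is disturbed (distance of any of matchbox, counter_bell, brass_cup, tape_roll from where it was at the start of the episode above 0.03 m).
It also fails if it takes over 72 s, if anything falls off the work surface, if the arm or the gripper's body presses on something with over 40 N, if the wrist force passes 120 N, or if a joint passes its speed limit or range.

## Robot

A 7-joint arm with a two-finger parallel gripper is mounted at the origin on a cart in front of the work surface, level with it; the furniture and walls round the work are solid. World frame = base frame: x ahead of the robot, y to its left, z up, the work surface at z = 0. Lengths are in m, angles in rad, forces in N, time in s.
With the tool pointing down it reaches from about 0.35 to 0.9 m from the base axis. Payload 19.9 kg.
Tool frame: the origin (TCP) lies at the very end of the fingers, on their centre line; the grasp point (between the pads) lies 19 mm behind it; z points along the fingers, y is the direction in which the jaws open and shut (so a half turn about z gives the same grasp; the last joint's range is limited). The gripper opens to 85 mm and grips with 20 to 120 N. Pads are 22 mm wide; open, the fingers measure 114 mm over their backs; the gripper's body (76 mm by 85 mm) begins 54 mm behind the grasp point. The pads swing forward as they close: fully open they stand 13 mm farther back than shut.
Start: joints at [1.248, 0.417, -0.01, 1.614, 0.005, 1.111, -0.053], TCP at [0.174, -0.6, 0.196] pointing down, gripper open.
Joint ranges: [-2.81, 2.81], [-0.39, 2.02], [-1.27, 1.25], [0.06, 2.57], [-1.19, 4.33], [0.19, 2], [-2.82, 2.82]. Speed limits (rad/s): [1.89, 1.89, 2.39, 2.39, 3.01, 3.01, 3.01].

## Interface

Orientations are given as a unit quaternion [x, y, z, w].
In Python, from rig import arm gives the robot as it stands.
- The arm moves only by the tool move_arm, never from a script. Its argument "rows" is one flat list of numbers, 7 for each row, row after row: the turn, a rotation vector about the tool's x, y, z in units of 90 degrees (1.0 is 90 degrees), then the shift along the tool's x, y, z in units of 0.5 m (1.0 is 0.5 m), then the closure, from 0 (fully open) to 1 (shut). In form: [rx, ry, rz, x, y, z, gripper, rx, ry, rz, x, y, z, gripper, ...]. A call has 1 to 8 rows; each row is the pose to reach, as a shift and turn from the pose measured when the call began, along the tool's axes at that moment; what a row does not reach only later rows make up. A row lasts 1/8 s, in which the tool goes at most 62.5 mm and 10.7 degrees, less where a joint would pass 70% of its speed; a pose out of reach is approached as far as the arm can. A call with a number of a shift or a turn outside -1 to 1 is refused whole. A call with a gripper value outside its range is refused whole. The fingers move at their own pace and stop on an object; "force" is the grip in N (left out, the last holds). Time passes only in rows, so rows that repeat a pose let the fingers close. It gives the time, the measured TCP pose, the force and the opening at its end, in the units of the state.
- arm.read_state(): the state, without advancing time (a new reading comes with each control period).
- arm.read_camera(name): name is "scene" or "top"; returns a dict with "frame" (420x560x3 uint8, blue, green, red), "camera_matrix" (3x3 intrinsics, pixels), "R" (3x3) and "t" (3): a world point X has camera coordinates R X + t. Camera axes: x right, y down, z forward; pixel columns grow to the right and rows downward; lengths in m; the calibration is good to about 2 mm. A picture is of the moment at which its call begins. There is no depth.
- arm.close_job(): hands the job in, once; it reports no verdict.
The state is a dict: "time_s": time; "q": joint angles; "dq": joint speeds; "joint_torque": joint torques, N m; "tcp_pos": TCP position; "orientation": TCP orientation; "wrist_force": force on the tool from outside, world axes, zero at the start; "wrist_torque": the same for the moment, N m; "width": opening from 0.0 (shut) to 1.0 (fully open).
Only numpy, scipy, OpenCV 4.12 (cv2) and the standard library are available. Lean on these libraries where they do the work, as an engineer would, in place of code of your own. Each camera call takes 0.05 s, during which the arm holds its last target.

## Working session

There is one attempt and no reset: what is moved stays moved. The work goes in short steps, Python scripts to look and compute and a tool call to move; the robot and the scene stay as the last step left them, time stands still between calls to the robot, and variables do not carry over. Pictures are saved under pics/ and viewed, and the job is handed in when it is done.

Besides the shell and the picture viewer there is one more tool, called after "Request:" by a JSON object that holds its "api" and its "payload". move_arm: Moves the arm, as the interface text tells. Shifts and turns lie within -1 to 1; 1 stands for 0.5 m of shift or 90 degrees of turn. Its arguments: {"type":"object","properties":{"rows":{"type":"array","items":{"type":"number"}},"force":{"type":"number"}},"required":["rows"]}

```bash
mkdir -p pics
python3 - <<'E'
from rig import arm
import cv2,json,numpy as np
s=arm.read_state();print(s)
for n in("scene","top"):
    c=arm.read_camera(n);cv2.imwrite(f"pics/{n}0.png",c["frame"])
    np.savez(f"{n}.npz",K=c["camera_matrix"],R=c["R"],t=c["t"],f=c["frame"])
    print(n,c["camera_matrix"],c["R"],c["t"])
E
```

```text
{'time_s': 0.0, 'q': array([ 1.24749099,  0.41793355, -0.01029834,  1.61418355,  0.00470077,
        1.11066885, -0.05303369]), 'dq': array([-0.00063366, -0.00015205,  0.00163821,  0.00142504, -0.00087693,
        0.0001968 , -0.00052016]), 'joint_torque': array([-2.40040245e-03, -8.64453220e+01,  6.78048749e-01, -4.34902668e+01,
        1.90617575e-02,  7.37982657e-03, -1.20275031e-04]), 'tcp_pos': array([ 0.1736842 , -0.5999843 ,  0.19578159]), 'orientation': array([ 9.90091522e-01,  1.40422348e-01, -1.27223060e-04, -5.70827487e-04]), 'wrist_force': array([ 0.11651846,  0.53335753, -0.59228594]), 'wrist_torque': array([ 0.02748909,  0.0045178 , -0.02542761]), 'width': 0.999794247403809}
scene [[529.39627448   0.         277.77201242]
 [  0.         529.39627448 218.42558168]
 [  0.           0.           1.        ]] [[ 0.76242461 -0.64667785  0.0227262 ]
 [-0.24291456 -0.31859238 -0.91623764]
 [ 0.59975098  0.6930416  -0.39999013]] [-0.43948168  0.17069932  1.19876728]
top [[427.44751023   0.         277.31065791]
 [  0.         427.44751023 210.75784689]
 [  0.           0.           1.        ]] [[ 0.00625364 -0.99997142  0.00424808]
 [-0.99578069 -0.00661625 -0.09152624]
 [ 0.09155173 -0.00365779 -0.9957936 ]] [-0.06874762  0.54625699  1.32170987]
```

View pics/scene0.png

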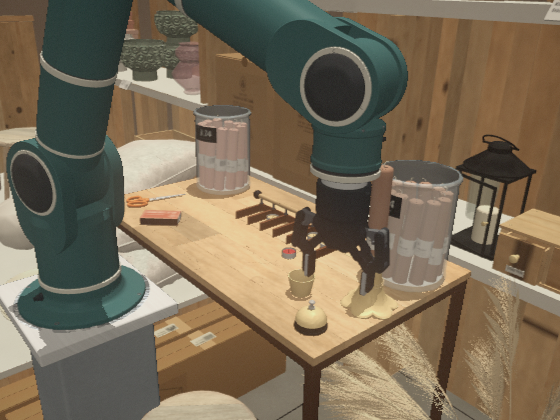

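View pics/top0.png

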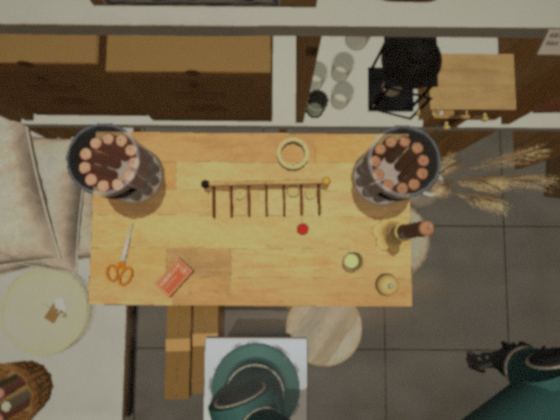

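Run:
```python
import cv2,numpy as np
f=np.load("top.npz")["f"]
cv2.imwrite("pics/top_c.png",cv2.resize(f[170:250,190:345],None,fx=5,fy=5,interpolation=cv2.INTER_CUBIC))
f=np.load("scene.npz")["f"]
cv2.imwrite("pics/sc_c.png",cv2.resize(f[170:290,220:340],None,fx=5,fy=5,interpolation=cv2.INTER_CUBIC))
```

```text
(no output)
```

View pics/top_c.png

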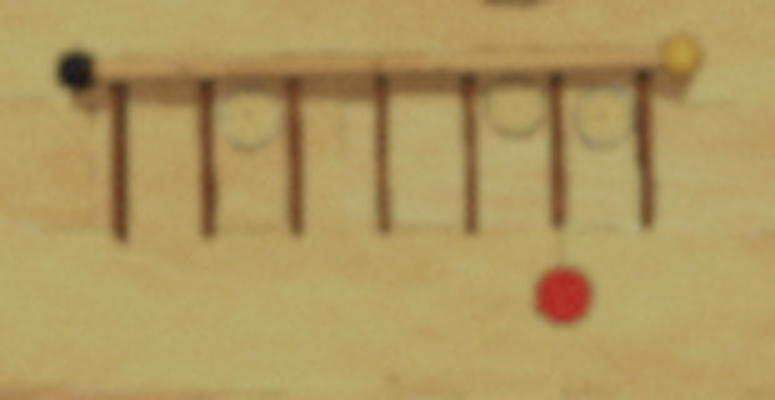

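View pics/sc_c.png

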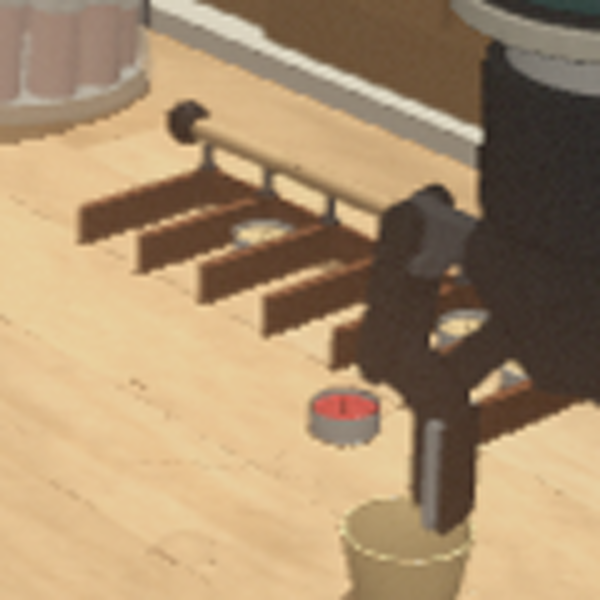

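```bash
cat > h.py <<'E'
import numpy as np,cv2
from scipy.optimize import least_squares
d=np.load("top.npz");K,R,t=d["K"],d["R"],d["t"]
def proj(X):
    c=X@R.T+t; p=c@K.T; return p[:,:2]/p[:,2:]
def back(uv,z):
    r=R.T@np.linalg.inv(K)@np.array([uv[0],uv[1],1.]); o=-R.T@t
    return o+r*(z-o[2])/r[2]
E
python3 - <<'E'
from h import *
def c(p): p=np.array(p,float); return (p+.5)/5-.5+np.array([190,170])
ys=[.168,.112,.056,0,-.056,-.112,-.168]
px=c([(121,237),(208,235),(296,233),(384,231),(471,229),(558,226),(647,224),(75,70),(681,53)])
P=np.array([[-.055,y,.024] for y in ys]+[[.047,.188,.048],[.047,-.188,.048]])
def W(p):
    a=p[2];M=np.array([[np.cos(a),-np.sin(a),0],[np.sin(a),np.cos(a),0],[0,0,1]]);return P@M.T+[p[0],p[1],0]
r=least_squares(lambda p:(proj(W(p))-px).ravel(),[.6,0,0])
print(r.x,np.degrees(r.x[2]),r.fun.reshape(-1,2).round(2))
red=back(c([563,295]),.013);a=r.x[2];M=np.array([[np.cos(a),-np.sin(a)],[np.sin(a),np.cos(a)]])
print(red,M.T@(red[:2]-r.x[:2]))
for n,p in (("s1",(603,117)),("s2",(515,107)),("s3",(250,119))):
  q=back(c(p),.014);print(n,M.T@(q[:2]-r.x[:2]))
for q in [[.047,-.188],[.047,-.14],[.047,-.03],[-.055,-.028]]: print(q,M@q+r.x[:2])
from rig import arm
s=arm.read_state()
from scipy.spatial.transform import Rotation as Ro
print(Ro.from_quat(s["orientation"]).as_matrix().round(4))
for n,p,z in(("cup",(352,260),.046),("bell",(387,284),.05),("match",(175,277),.022),("tape",(293,153),.025),("bucketR",(397,165),.2)):
  print(n,back(p,z))
E
```

```text
[ 0.58620552 -0.02883613  0.03348137] 1.918341197192917 [[-0.85  0.03]
 [-0.45 -0.04]
 [-0.27 -0.12]
 [-0.09 -0.2 ]
 [ 0.28 -0.27]
 [ 0.64 -0.15]
 [ 0.59 -0.22]
 [ 0.36  0.36]
 [-0.2   0.59]]
[ 0.49156723 -0.14448021  0.013     ] [-0.09845645 -0.11241124]
s1 [ 0.01437478 -0.14156823]
s2 [ 0.02230316 -0.08562101]
s3 [0.01909153 0.08354864]
[0.047, -0.188] [ 0.6394725  -0.21515743]
[0.047, -0.14] [ 0.6378657  -0.16718434]
[0.047, -0.03] [ 0.63418343 -0.05724599]
[-0.055, -0.028] [ 0.53217365 -0.05866157]
[[ 9.606e-01  2.781e-01 -4.000e-04]
 [ 2.781e-01 -9.606e-01  1.000e-03]
 [-1.000e-04 -1.100e-03 -1.000e+00]]
cup [ 0.39439738 -0.29553524  0.046     ]
bell [ 0.32244337 -0.40087533  0.05      ]
match [0.33791959 0.25176176 0.022     ]
tape [ 0.73215603 -0.11414092  0.025     ]
bucketR [ 0.66014604 -0.395434    0.2       ]
```

```bash
cat >> h.py <<'E'
from scipy.spatial.transform import Rotation as Ro
from rig import arm
RX,RY,RA=.5862,-.0288,.0335
def rk(x,y): return np.array([RX+x*np.cos(RA)-y*np.sin(RA),RY+x*np.sin(RA)+y*np.cos(RA)])
def tork(p): d=np.array(p[:2])-[RX,RY];return np.array([d[0]*np.cos(RA)+d[1]*np.sin(RA),-d[0]*np.sin(RA)+d[1]*np.cos(RA)])
def rows(tg,step=None):
    s=arm.read_state();R0=Ro.from_quat(s["orientation"]);p0=s["tcp_pos"]
    print("t",s["time_s"],"tcp",p0.round(4),"rack",tork(p0).round(4),"F",s["wrist_force"].round(2),"w",round(s["width"],3))
    for x,y,z,yaw in tg:
        Rt=Ro.from_matrix([[np.cos(yaw),np.sin(yaw),0],[np.sin(yaw),-np.cos(yaw),0],[0,0,-1]])
        rv=(R0.inv()*Rt).as_rotvec()/(np.pi/2); sh=R0.inv().apply(np.array([x,y,z])-p0)/.5
        print(rv.round(4),sh.round(4))
E
python3 - <<'E'
from h import *
rows([(.30,-.35,.2,RA),(.40,-.12,.2,RA),(*rk(.047,-.14),.15,RA),(*rk(.047,-.14),.09,RA)])
E
```

```text
t 0.1 tcp [ 0.1737 -0.6     0.1958] rack [-0.4314 -0.5571] F [ 0.24  0.13 -0.16] w 1.001
[-7.000e-04  1.000e-04  1.581e-01] [ 0.3817 -0.4101 -0.0079]
[-7.000e-04  1.000e-04  1.581e-01] [ 0.7017 -0.7963 -0.0075]
[-7.000e-04  1.000e-04  1.581e-01] [ 1.1325 -0.5733  0.0922]
[-7.000e-04  1.000e-04  1.581e-01] [ 1.1325 -0.5732  0.2122]
```

Request:
{"api": "move_arm", "payload": {"rows": [0,0,0.04,0.1,-0.1,-0.01,1,0,0,0.08,0.19,-0.2,-0.01,1,0,0,0.12,0.28,-0.31,-0.01,1,0,0,0.158,0.38,-0.41,-0.01,1,0,0,0.158,0.46,-0.51,-0.01,1,0,0,0.158,0.54,-0.61,-0.01,1,0,0,0.158,0.62,-0.7,-0.01,1,0,0,0.158,0.7,-0.79,-0.01,1], "force": 30}}

```text
time_s: 1.1
tcp_pos: [0.3883, -0.147, 0.2013]
orientation: [1.0, 0.017, -0.0, -0.0]
wrist_force: [1.5, -1.2, 0.8]
width: -0.001
```

Run:
```python
from h import *
rows([(*rk(.047,-.14),.15,RA),(*rk(.047,-.14),.075,RA)])
for n in("scene","top"): cv2.imwrite(f"pics/{n}1.png",arm.read_camera(n)["frame"])
f=cv2.imread("pics/scene1.png");cv2.imwrite("pics/scene1c.png",cv2.resize(f[150:350,220:420],None,fx=3,fy=3,interpolation=cv2.INTER_CUBIC))
```

```text
t 1.1 tcp [ 0.3883 -0.147   0.2013] rack [-0.2017 -0.1115] F [ 1.46 -1.25  0.77] w -0.001
[-0.0004  0.     -0.    ] [0.4974 0.057  0.1026]
[-0.0004  0.     -0.    ] [0.4975 0.0571 0.2526]
```

View pics/scene1c.png

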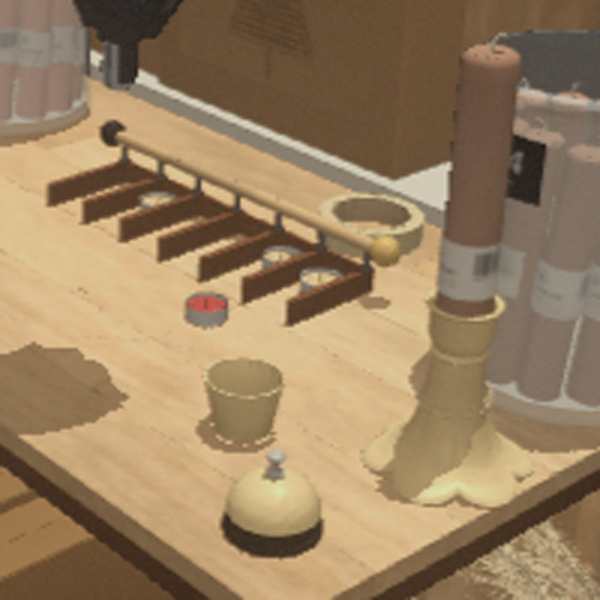

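View pics/top1.png

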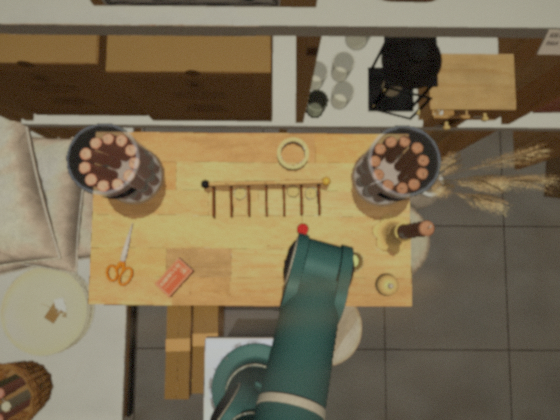

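Run:
```python
from h import *
import h
s=np.load("scene.npz");Ks,Rs,ts=s["K"],s["R"],s["t"]
def projs(X):
    c=X@Rs.T+ts;p=c@Ks.T;return p[:,:2]/p[:,2:]
def c(p): p=np.array(p,float); return (p+.5)/5-.5+np.array([190,170])
def cs(p): p=np.array(p,float); return (p+.5)/3-.5+np.array([220,150])
ys=[.168,.112,.056,0,-.056,-.112,-.168]
px=c([(121,237),(208,235),(296,233),(384,231),(471,229),(558,226),(647,224),(75,70),(681,53)])
pxs=cs([(48,187),(83,203),(121,222),(159,240),(200,260),(243,281),(289,304),(112,132),(385,250)])
P=np.array([[-.055,y,.024] for y in ys]+[[.047,.188,.048],[.047,-.188,.048]])
def W(p):
    a=p[2];M=np.array([[np.cos(a),-np.sin(a),0],[np.sin(a),np.cos(a),0],[0,0,1]]);return P@M.T+[p[0],p[1],0]
ft=lambda p:(proj(W(p))-px).ravel()
fs=lambda p:(projs(W(p))-pxs).ravel()
for f in(ft,fs,lambda p:np.r_[ft(p),fs(p)]):
    r=least_squares(f,[.6,0,0],loss="soft_l1");print(r.x)
print(fs(r.x).reshape(-1,2).round(1))
# red: joint
uv=c([[563,295]]);us=cs([[207,303]])
for f in (lambda q:(proj(np.array([[*q,.013]]))-uv).ravel(),lambda q:(projs(np.array([[*q,.014]]))-us).ravel()):
    q=least_squares(f,[.5,-.1]).x;print("red",q,tork(q))
```

```text
[ 0.58617126 -0.02882446  0.03318251]
[ 0.58305739 -0.03204775  0.0357417 ]
[ 0.58566181 -0.02925498  0.03475009]
[[-0.  -1. ]
 [ 0.1 -0.6]
 [-0.2 -0.9]
 [ 0.1 -0.7]
 [ 0.  -0.7]
 [ 0.1 -0.7]
 [-0.1 -1. ]
 [ 0.2  0.5]
 [ 0.3  0.4]]
red [ 0.49156723 -0.14448021] [-0.09845424 -0.1124457 ]
red [ 0.49113637 -0.14422723] [-0.09887638 -0.11217843]
```

Request:
{"api": "move_arm", "payload": {"rows": [0,0,0,0.1,0.01,0.02,1,0,0,0,0.2,0.02,0.04,1,0,0,0,0.3,0.035,0.06,1,0,0,0,0.4,0.045,0.08,1,0,0,0,0.497,0.057,0.1,1,0,0,0,0.497,0.057,0.1,1]}}

```text
time_s: 1.95
tcp_pos: [0.6405, -0.1617, 0.1489]
orientation: [1.0, 0.021, -0.001, -0.002]
wrist_force: [-1.1, 0.8, -0.8]
width: -0.001
```

Run:
```python
from h import *
rows([(*rk(.047,-.14),.065,RA)])
for n in("scene","top"): cv2.imwrite(f"pics/{n}2.png",arm.read_camera(n)["frame"])
f=cv2.imread("pics/scene2.png")[150:350,220:420];g=cv2.imread("pics/top2.png")[120:270,180:380]
cv2.imwrite("pics/s2c.png",cv2.resize(f,None,fx=3,fy=3,interpolation=cv2.INTER_CUBIC))
```

```text
t 1.95 tcp [ 0.6405 -0.1617  0.1489] rack [ 0.0499 -0.1347] F [-1.12  0.85 -0.77] w -0.001
[-0.0021  0.0012  0.0052] [-0.0055  0.0112  0.1678]
```

View pics/s2c.png

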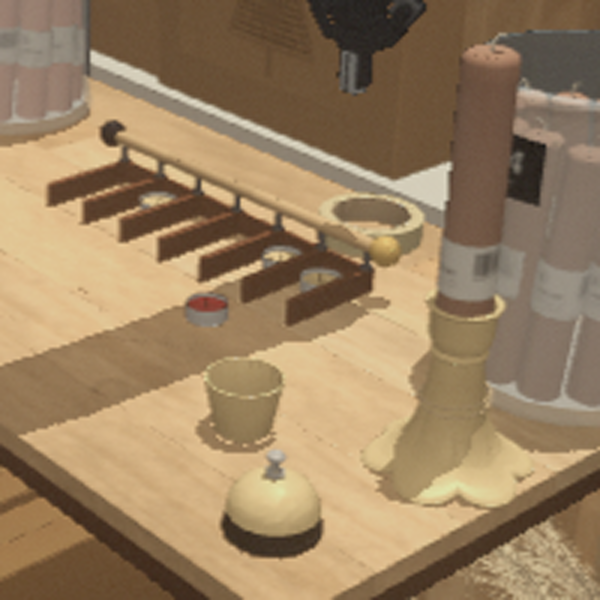

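```bash
sed -i 's/^RX,RY,RA=.*/RX,RY,RA=.5857,-.0292,.034/' h.py
python3 - <<'E'
from h import *
rows([(*rk(.047,-.137),.063,RA)])
E
```

```text
t 2.05 tcp [ 0.6388 -0.162   0.1506] rack [ 0.0485 -0.1345] F [-0.15 -0.29  0.28] w 0.003
[-0.0013  0.0007  0.0046] [-0.0029  0.0053  0.1753]
```

Request:
{"api": "move_arm", "payload": {"rows": [0,0,0.005,-0.005,0.006,0.06,1,0,0,0.005,-0.006,0.007,0.12,1,0,0,0.005,-0.006,0.007,0.15,1,0,0,0.005,-0.006,0.007,0.17,1,0,0,0.005,-0.006,0.007,0.17,1]}}

```text
time_s: 2.68
tcp_pos: [0.6357, -0.1655, 0.0659]
orientation: [1.0, 0.017, -0.001, -0.001]
wrist_force: [-0.2, -0.1, 0.3]
width: 0.004
```

Run:
```python
from h import *
rows([(*rk(.047,-.137),.055,RA),(*rk(.047,-.137),.050,RA)])
```

```text
t 2.675 tcp [ 0.6357 -0.1655  0.0659] rack [ 0.0454 -0.1379] F [-0.24 -0.14  0.33] w 0.004
[-0.0013  0.0006 -0.0005] [ 0.0033 -0.0018  0.0218]
[-0.0013  0.0006 -0.0005] [ 0.0033 -0.0018  0.0318]
```

Now a slow press down, in small steps.

Request:
{"api": "move_arm", "payload": {"rows": [0,0,0,0.003,-0.002,0.01,1,0,0,0,0.003,-0.002,0.016,1,0,0,0,0.003,-0.002,0.02,1,0,0,0,0.003,-0.002,0.022,1,0,0,0,0.003,-0.002,0.024,1]}}

```text
time_s: 3.3
tcp_pos: [0.6372, -0.1645, 0.0539]
orientation: [1.0, 0.017, -0.0, -0.001]
wrist_force: [1.2, -0.4, -0.9]
width: -0.0
```

Request:
{"api": "move_arm", "payload": {"rows": [0,0,0,0,0,0.002,1,0,0,0,0,0.002,1]}}

```text
schema error: expected a multiple of 7 numbers
```

Run:
```python
from h import *
rows([(*rk(.047,-.137),.050,RA)])
```

```text
t 3.3 tcp [ 0.6372 -0.1645  0.0539] rack [ 0.0469 -0.1369] F [ 1.18 -0.35 -0.94] w -0.0
[-0.0013  0.0006 -0.0005] [0.0002 0.0001 0.0078]
```

Request:
{"api": "move_arm", "payload": {"rows": [0,0,0,0,0,0.002,1,0,0,0,0,0,0.003,1,0,0,0,0,0,0.003,1]}}

```text
time_s: 3.68
tcp_pos: [0.6372, -0.1645, 0.0523]
orientation: [1.0, 0.017, -0.001, -0.001]
wrist_force: [-0.8, 0.5, 0.4]
width: -0.002
```

Request:
{"api": "move_arm", "payload": {"rows": [0,0,0,0,0,0.002,1,0,0,0,0,0,0.003,1,0,0,0,0,0,0.003,1]}}

```text
time_s: 4.05
tcp_pos: [0.6372, -0.1644, 0.0508]
orientation: [1.0, 0.017, -0.001, -0.001]
wrist_force: [0.0, 0.3, -0.2]
width: 0.002
```

Run:
```python
from h import *
rows([(*rk(.047,-.137),.050,RA)])
for n in("scene","top"): cv2.imwrite(f"pics/{n}3.png",arm.read_camera(n)["frame"])
f=cv2.imread("pics/scene3.png")[170:270,250:370]
cv2.imwrite("pics/s3c.png",cv2.resize(f,None,fx=6,fy=6,interpolation=cv2.INTER_CUBIC))
```

```text
t 4.05 tcp [ 0.6372 -0.1644  0.0508] rack [ 0.0469 -0.1369] F [ 0.05  0.33 -0.17] w 0.002
[-0.0013  0.0006 -0.0005] [0.0003 0.0002 0.0016]
```

View pics/s3c.png

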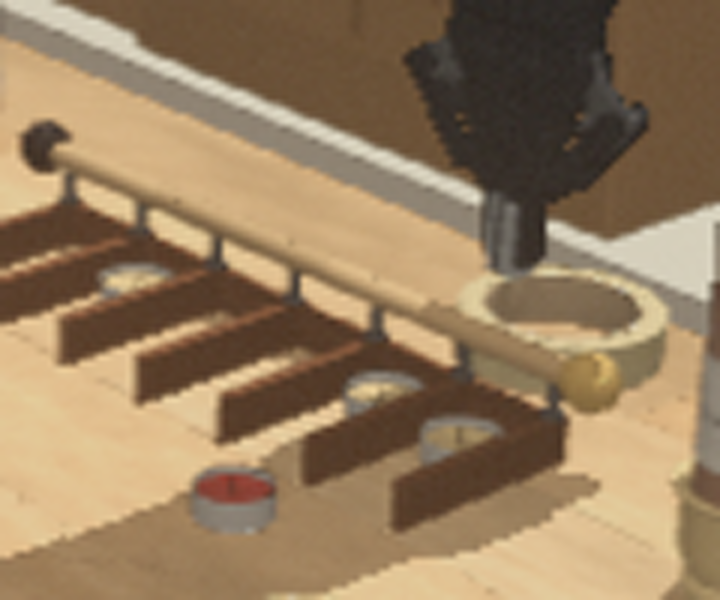

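Run:
```python
from h import *
s=np.load("scene.npz");Ks,Rs,ts=s["K"],s["R"],s["t"]
def projs(X):
    c=X@Rs.T+ts;p=c@Ks.T;return p[:,:2]/p[:,2:]
p=arm.read_state()["tcp_pos"]
for P in (p,p+[0,0,.02],p+[0,0,.03],p+[.05,0,0]):
    P=np.array([P]);print(P,projs(P),((projs(P)-[250,170]+.5)*6-.5).round(),proj(P))
g=cv2.imread("pics/top3.png")[150:250,260:360]
cv2.imwrite("pics/t3c.png",cv2.resize(g,None,fx=6,fy=6,interpolation=cv2.INTER_CUBIC))
```

```text
[[ 0.63723223 -0.16445801  0.05088207]] [[334.08047607 226.35995479]] [[507. 341.]] [[309.42004333 181.23611484]]
[[ 0.63723223 -0.16445801  0.07088207]] [[334.56085318 219.6607671 ]] [[510. 300.]] [[309.93589705 180.19005836]]
[[ 0.63723223 -0.16445801  0.08088207]] [[334.80305077 216.28315597]] [[511. 280.]] [[310.19975054 179.65501203]]
[[ 0.68723223 -0.16445801  0.05088207]] [[346.60424554 221.84430785]] [[582. 314.]] [[309.41005619 165.3904056 ]]
```

View pics/t3c.png

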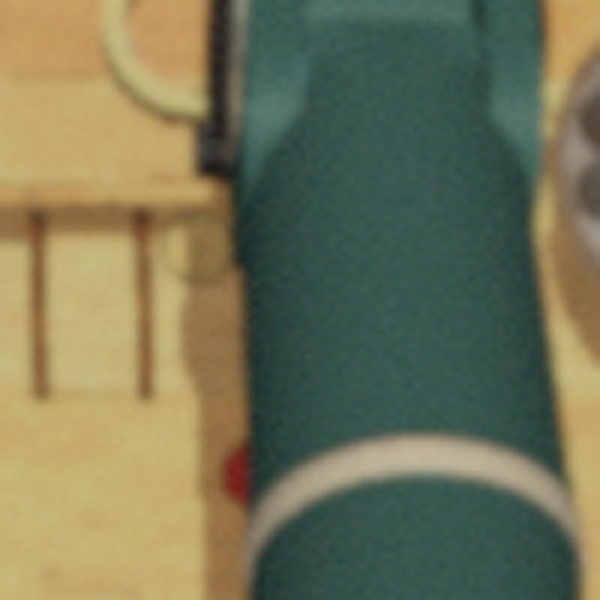

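Run:
```python
from h import *
s=np.load("scene.npz");Ks,Rs,ts=s["K"],s["R"],s["t"]
def projs(X):
    c=X@Rs.T+ts;p=c@Ks.T;return p[:,:2]/p[:,2:]
P=np.array([[.6388,-.162,.1506]]);print((projs(P)-[220,150])*3)
R0=Ro.from_quat([ 9.90091522e-01,  1.40422348e-01, -1.27e-04, -5.7e-04])
p=np.array([.1737,-.6,.1958])
for q in ([0,.0425,0],[0,-.0425,0],[0,.0425,-.013],[0,-.0425,-.013]):print(projs(np.array([p+R0.apply(q)])))
P=np.array([[.3883,-.147,.2013]]);print((projs(P)-[220,150])*3)
for n in("scene",): cv2.imwrite(f"pics/{n}4.png",arm.read_camera(n)["frame"])
f=np.load("scene.npz")["f"][180:310,280:410]
cv2.imwrite("pics/s0c.png",cv2.resize(f,None,fx=4,fy=4,interpolation=cv2.INTER_CUBIC))
```

```text
[[348.81471842 125.44013433]]
[[358.97908748 319.54524578]]
[[309.66333171 301.39566897]]
[[359.72835571 312.16101151]]
[[310.06279783 294.27620553]]
[[117.63810624 127.4345886 ]]
```

View pics/s0c.png

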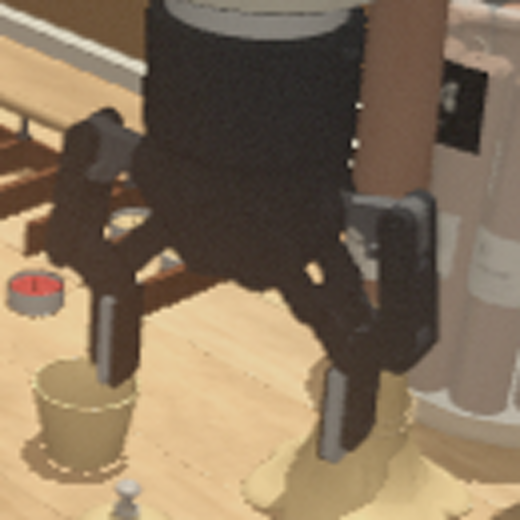

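View pics/scene4.png

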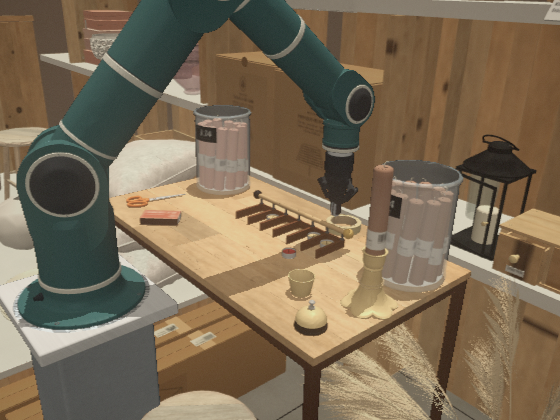

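Request:
{"api": "move_arm", "payload": {"rows": [0,0,0,0,0,0.01,1,0,0,0,0,0,0.02,1,0,0,0,0,0,0.03,1,0,0,0,0,0,0.04,1,0,0,0,0,0,0.04,1]}}

```text
time_s: 4.82
tcp_pos: [0.6369, -0.1644, 0.0304]
orientation: [1.0, 0.017, -0.001, -0.001]
wrist_force: [0.9, 0.3, 0.4]
width: -0.001
```

Run:
```python
from h import *
rows([(*rk(.047,-.137),.025,RA)])
cv2.imwrite("pics/scene5.png",arm.read_camera("scene")["frame"])
f=cv2.imread("pics/scene5.png")[170:270,250:370]
cv2.imwrite("pics/s5c.png",cv2.resize(f,None,fx=6,fy=6,interpolation=cv2.INTER_CUBIC))
```

```text
t 4.825 tcp [ 0.6369 -0.1644  0.0304] rack [ 0.0466 -0.1369] F [0.86 0.28 0.4 ] w -0.001
[-0.0014  0.001  -0.0005] [0.0008 0.0003 0.0107]
```

View pics/s5c.png

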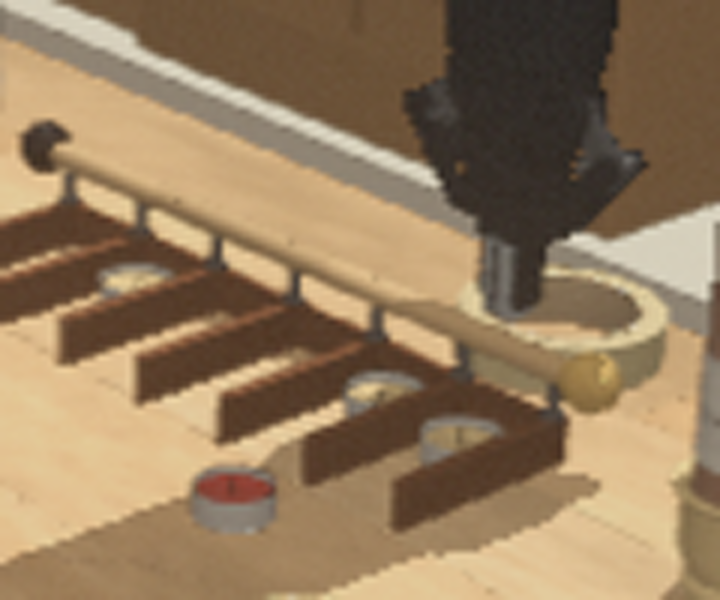

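Request:
{"api": "move_arm", "payload": {"rows": [0,0,0,0,0,0.006,1,0,0,0,0,0,0.01,1,0,0,0,0,0,0.012,1,0,0,0,0,0,0.014,1,0,0,0,0,0,0.014,1]}}

```text
time_s: 5.5
tcp_pos: [0.6371, -0.1644, 0.0237]
orientation: [1.0, 0.017, -0.001, -0.001]
wrist_force: [-0.1, 0.5, -0.3]
width: 0.001
```

Run:
```python
from h import *
for i in range(6):
    s=arm.read_state();print(s["time_s"],s["tcp_pos"].round(4),s["wrist_force"].round(2));arm.read_camera("top")
```

```text
5.5 [ 0.6371 -0.1644  0.0237] [-0.12  0.45 -0.29]
5.55 [ 0.6371 -0.1644  0.0237] [0.6  0.34 0.2 ]
5.6 [ 0.6371 -0.1644  0.0237] [ 0.32 -0.62  0.01]
5.65 [ 0.6371 -0.1644  0.0238] [-0.46  0.39 -0.4 ]
5.7 [ 0.6372 -0.1644  0.0237] [ 0.29 -0.76  0.4 ]
5.75 [ 0.6371 -0.1644  0.0238] [-0.    0.41 -0.29]
```

Request:
{"api": "move_arm", "payload": {"rows": [0,0,0,0,0,0.002,1,0,0,0,0,0,0.004,1,0,0,0,0,0,0.004,1]}}

```text
time_s: 6.18
tcp_pos: [0.6371, -0.1644, 0.0216]
orientation: [1.0, 0.017, -0.001, -0.001]
wrist_force: [0.1, 0.7, 0.1]
width: 0.004
```

Request:
{"api": "move_arm", "payload": {"rows": [0,0,0,0,0,0.002,1,0,0,0,0,0,0.003,1,0,0,0,0,0,0.003,1]}}

```text
time_s: 6.55
tcp_pos: [0.6371, -0.1644, 0.0202]
orientation: [1.0, 0.017, -0.001, -0.001]
wrist_force: [-0.9, 1.1, 2.2]
width: 0.001
```

Request:
{"api": "move_arm", "payload": {"rows": [0,0,0,0,0,0.001,1,0,0,0,0,0,0.002,1,0,0,0,0,0,0.002,1]}}

```text
time_s: 6.92
tcp_pos: [0.6372, -0.1644, 0.02]
orientation: [1.0, 0.017, -0.001, -0.001]
wrist_force: [-5.7, 0.5, 13.0]
width: -0.007
```

Run:
```python
from h import *
for i in range(4):
    s=arm.read_state();print(s["time_s"],s["tcp_pos"].round(4),s["wrist_force"].round(2));f=arm.read_camera("scene")["frame"]
rows([(*rk(.047,-.028),.02,RA),(*rk(.047,-.04),.02,RA)])
f=f[170:270,250:370]
cv2.imwrite("pics/s6c.png",cv2.resize(f,None,fx=6,fy=6,interpolation=cv2.INTER_CUBIC))
```

```text
6.925 [ 0.6372 -0.1644  0.02  ] [-5.68  0.52 13.01]
6.975 [ 0.6372 -0.1644  0.02  ] [-5.36  1.09 12.89]
7.025 [ 0.6372 -0.1644  0.02  ] [-6.06  1.98 13.49]
7.075 [ 0.6371 -0.1644  0.0199] [-5.95  1.35 13.16]
t 7.125 tcp [ 0.6372 -0.1644  0.02  ] rack [ 0.0468 -0.1369] F [-5.87  1.66 12.6 ] w -0.0
[-0.0012  0.0007 -0.0005] [ 1.000e-04 -2.177e-01  3.000e-04]
[-0.0012  0.0007 -0.0005] [ 1.000e-04 -1.937e-01  3.000e-04]
```

View pics/s6c.png

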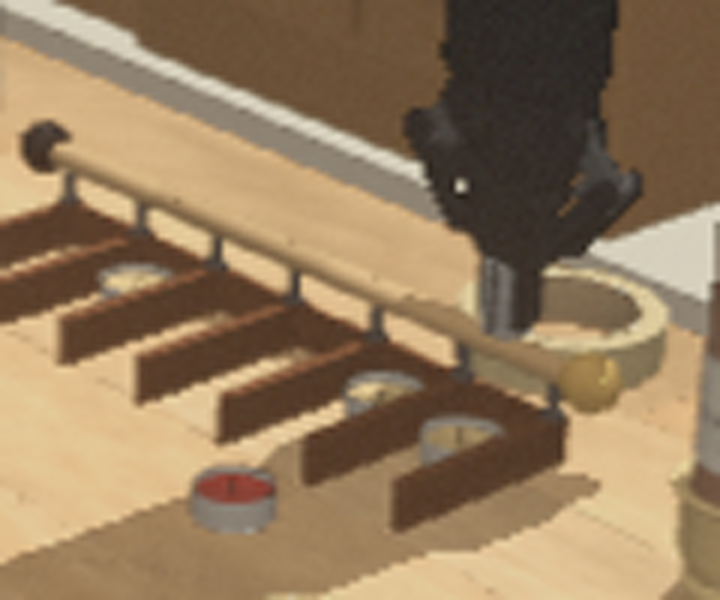

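Request:
{"api": "move_arm", "payload": {"rows": [0,0,0,0.003,-0.01,0.003,1,0,0,0,0.003,-0.025,0.003,1,0,0,0,0.003,-0.04,0.003,1,0,0,0,0.003,-0.055,0.003,1,0,0,0,0.003,-0.07,0.003,1,0,0,0,0.003,-0.085,0.003,1,0,0,0,0.003,-0.1,0.003,1,0,0,0,0.003,-0.11,0.003,1]}}

```text
time_s: 8.12
tcp_pos: [0.6382, -0.1108, 0.0199]
orientation: [1.0, 0.016, 0.001, 0.0]
wrist_force: [0.2, -5.9, 13.7]
width: -0.0
```

Run:
```python
from h import *
rows([(*rk(.047,-.028),.02,RA)])
```

```text
t 8.125 tcp [ 0.6382 -0.1108  0.0199] rack [ 0.0497 -0.0834] F [ 0.22 -5.89 13.7 ] w -0.0
[ 0.0002 -0.0011 -0.0011] [-0.0055 -0.1107 -0.0002]
```

Good contact, Fx gone. Continue to the third gap.

Request:
{"api": "move_arm", "payload": {"rows": [0,0,0,-0.001,-0.01,0.003,1,0,0,0,-0.001,-0.025,0.003,1,0,0,0,-0.001,-0.04,0.003,1,0,0,0,-0.002,-0.055,0.003,1,0,0,0,-0.002,-0.07,0.003,1,0,0,0,-0.003,-0.085,0.003,1,0,0,0,-0.003,-0.1,0.003,1,0,0,0,-0.003,-0.11,0.003,1]}}

```text
time_s: 9.12
tcp_pos: [0.6364, -0.0574, 0.0199]
orientation: [1.0, 0.016, 0.002, 0.001]
wrist_force: [0.4, -7.5, 14.2]
width: 0.002
```

Run:
```python
from h import *
for i in range(3):
    s=arm.read_state();print(s["time_s"],s["tcp_pos"].round(4),s["wrist_force"].round(2));f=arm.read_camera("scene")["frame"]
rows([])
f=f[170:270,250:370]
cv2.imwrite("pics/s7c.png",cv2.resize(f,None,fx=6,fy=6,interpolation=cv2.INTER_CUBIC))
```

```text
9.125 [ 0.6364 -0.0574  0.0199] [ 0.44 -7.51 14.25]
9.175 [ 0.6363 -0.0567  0.0199] [-0.05 -7.42 15.8 ]
9.225 [ 0.6364 -0.0568  0.0199] [-0.03 -3.47 16.02]
t 9.275 tcp [ 0.6364 -0.0568  0.0199] rack [ 0.0497 -0.0293] F [ 1.03 -3.72 16.52] w 0.0
```

View pics/s7c.png

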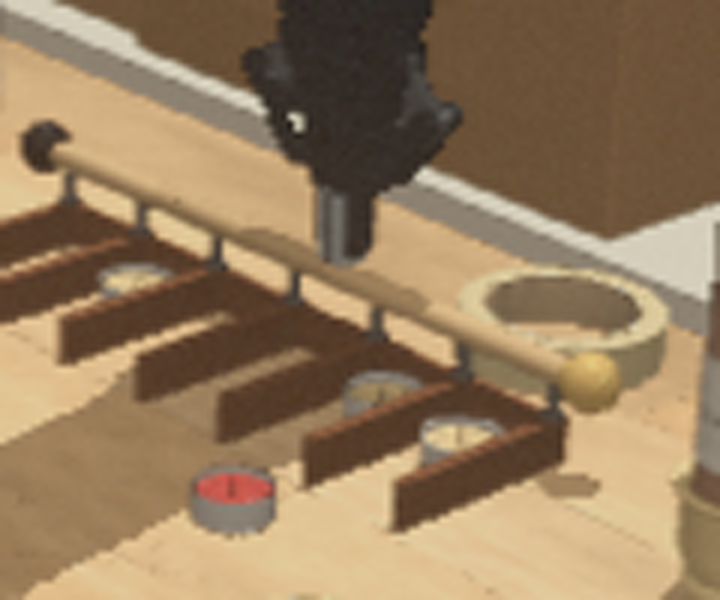

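Run:
```python
from h import *
print(arm.read_state()["q"].round(3))
for y in(RA+np.pi/2,RA-np.pi/2): rows([(*rk(-.098,-.165),.06,y)])
```

```text
[ 0.267  0.664 -0.312  1.694  0.264  0.82  -1.702]
t 9.275 tcp [ 0.6364 -0.0568  0.0199] rack [ 0.0497 -0.0293] F [ 1.03 -3.72 16.52] w 0.0
[ 0.0033 -0.0016 -1.0014] [-0.2944  0.2722 -0.0811]
t 9.275 tcp [ 0.6364 -0.0568  0.0199] rack [ 0.0497 -0.0293] F [ 1.03 -3.72 16.52] w 0.0
[-0.0016 -0.0033  0.9986] [-0.2944  0.2722 -0.0811]
```

Request:
{"api": "move_arm", "payload": {"rows": [0,0,0,0,0,-0.05,1,0,0,0,0,0,-0.12,1,0,0,0,0,0,-0.18,1,0,0,0,0,0,-0.18,1]}}

```text
time_s: 9.78
tcp_pos: [0.6372, -0.0567, 0.1122]
orientation: [1.0, 0.016, 0.004, 0.001]
wrist_force: [0.1, 0.3, -0.5]
width: -0.001
```

Run:
```python
from h import *
rows([(*rk(-.098,-.165),.06,RA-np.pi/2)])
```

```text
t 9.775 tcp [ 0.6372 -0.0567  0.1122] rack [ 0.0506 -0.0293] F [ 0.15  0.33 -0.54] w -0.001
[-0.0032 -0.0054  0.9985] [-0.2974  0.272   0.1025]
```

Request:
{"api": "move_arm", "payload": {"rows": [0,0,0.12,-0.03,0.03,0,0.77,0,0,0.24,-0.07,0.06,0,0.77,0,0,0.36,-0.11,0.1,0,0.77,0,0,0.48,-0.15,0.14,0,0.77,0,0,0.6,-0.19,0.18,0,0.77,0,0,0.72,-0.22,0.21,0,0.77,0,0,0.83,-0.26,0.24,0,0.77,0,0,0.93,-0.29,0.27,0,0.77]}}

```text
time_s: 10.78
tcp_pos: [0.4955, -0.1967, 0.1106]
orientation: [0.753, -0.657, 0.004, -0.002]
wrist_force: [0.3, 1.2, -0.2]
width: 0.229
```

Run:
```python
from h import *
print(arm.read_state()["q"].round(3))
rows([(*rk(-.098,-.165),.0,RA-np.pi/2)])
```

```text
[ 3.260e-01  3.530e-01 -7.000e-03  1.929e+00  2.000e-03  8.520e-01
 -2.687e+00]
t 10.775 tcp [ 0.4955 -0.1967  0.1106] rack [-0.0959 -0.1643] F [ 0.28  1.18 -0.24] w 0.229
[-0.0048 -0.0016  0.0648] [0.0003 0.006  0.2212]
```

Request:
{"api": "move_arm", "payload": {"rows": [0,0,-0.12,0,0,0,0.77,0,0,-0.24,0,0,0,0.77,0,0,-0.36,0,0,0,0.77,0,0,-0.48,0,0,0,0.77,0,0,-0.6,0,0,0,0.77,0,0,-0.72,0,0,0,0.77,0,0,-0.84,0,0,0,0.77,0,0,-0.96,0,0,0,0.77]}}

```text
time_s: 11.78
tcp_pos: [0.4951, -0.1966, 0.1099]
orientation: [0.999, 0.036, 0.003, 0.001]
wrist_force: [0.5, -0.2, -0.9]
width: 0.227
```

Run:
```python
from h import *
print(arm.read_state()["q"].round(3))
rows([(*rk(-.098,-.165),.05,RA+np.pi/2)])
```

```text
[ 0.573  0.37  -0.304  1.921  0.142  0.864 -1.303]
t 11.775 tcp [ 0.4951 -0.1966  0.1099] rack [-0.0963 -0.1642] F [ 0.51 -0.18 -0.86] w 0.227
[ 0.0043 -0.0025 -0.9757] [-0.0044  0.0012  0.1197]
```

Request:
{"api": "move_arm", "payload": {"rows": [0,0,-0.12,0,0,0,0.77,0,0,-0.24,0,0,0,0.77,0,0,-0.36,0,0,0.02,0.77,0,0,-0.48,0,0,0.04,0.77,0,0,-0.6,0,0,0.06,0.77,0,0,-0.72,0,0,0.08,0.77,0,0,-0.84,-0.003,0,0.1,0.77,0,0,-0.97,-0.004,0,0.12,0.77]}}

```text
time_s: 12.78
tcp_pos: [0.4931, -0.1966, 0.0489]
orientation: [0.707, 0.708, 0.002, 0.003]
wrist_force: [-0.3, -0.2, 0.0]
width: 0.232
```

Run:
```python
from h import *
print(arm.read_state()["q"].round(3))
rows([(*rk(-.098,-.165),-.03,RA+np.pi/2)])
for n in("scene","top"): cv2.imwrite(f"pics/{n}8.png",arm.read_camera(n)["frame"])
f=cv2.imread("pics/scene8.png")[190:290,250:370]
cv2.imwrite("pics/s8c.png",cv2.resize(f,None,fx=6,fy=6,interpolation=cv2.INTER_CUBIC))
```

```text
[ 0.795  0.511 -0.586  1.954  0.392  0.783 -0.012]
t 12.775 tcp [ 0.4931 -0.1966  0.0489] rack [-0.0983 -0.1642] F [-0.26 -0.25  0.03] w 0.232
[ 0.004   0.0006 -0.0207] [-0.0015 -0.0004  0.1578]
```

View pics/s8c.png

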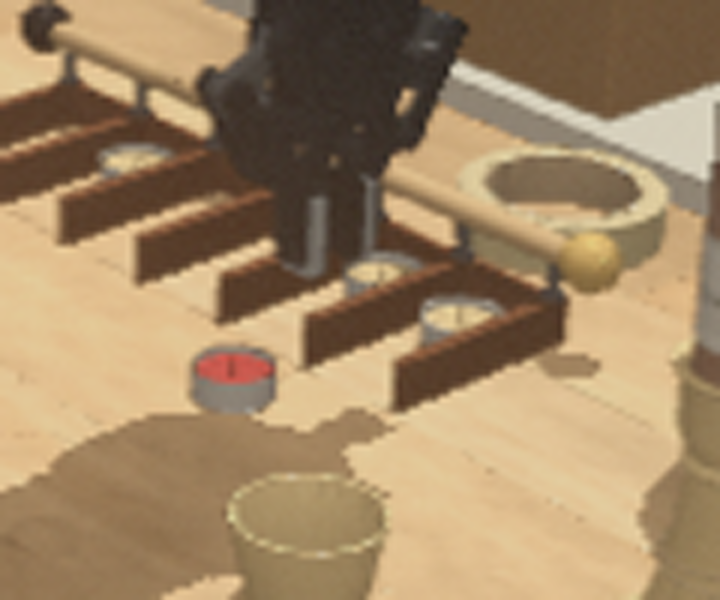

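Request:
{"api": "move_arm", "payload": {"rows": [0,0,-0.02,-0.001,0,0.05,0.77,0,0,-0.02,-0.001,0,0.1,0.77,0,0,-0.02,-0.001,0,0.13,0.77,0,0,-0.02,-0.001,0,0.15,0.77,0,0,-0.02,-0.001,0,0.156,0.77,0,0,-0.02,-0.001,0,0.156,0.77]}}

```text
time_s: 13.62
tcp_pos: [0.4932, -0.1971, -0.0292]
orientation: [0.697, 0.717, 0.002, 0.002]
wrist_force: [-0.3, -0.1, 0.1]
width: 0.229
```

Run:
```python
from h import *
rows([(*rk(-.098,-.145),-.03,RA+np.pi/2)])
for n in("scene","top"): cv2.imwrite(f"pics/{n}9.png",arm.read_camera(n)["frame"])
f=cv2.imread("pics/scene9.png")[190:290,250:370]
cv2.imwrite("pics/s9c.png",cv2.resize(f,None,fx=6,fy=6,interpolation=cv2.INTER_CUBIC))
```

```text
t 13.625 tcp [ 0.4932 -0.1971 -0.0292] rack [-0.0982 -0.1646] F [-0.32 -0.14  0.14] w 0.229
[ 0.0034  0.0002 -0.0033] [0.0392 0.0002 0.0015]
```

View pics/s9c.png

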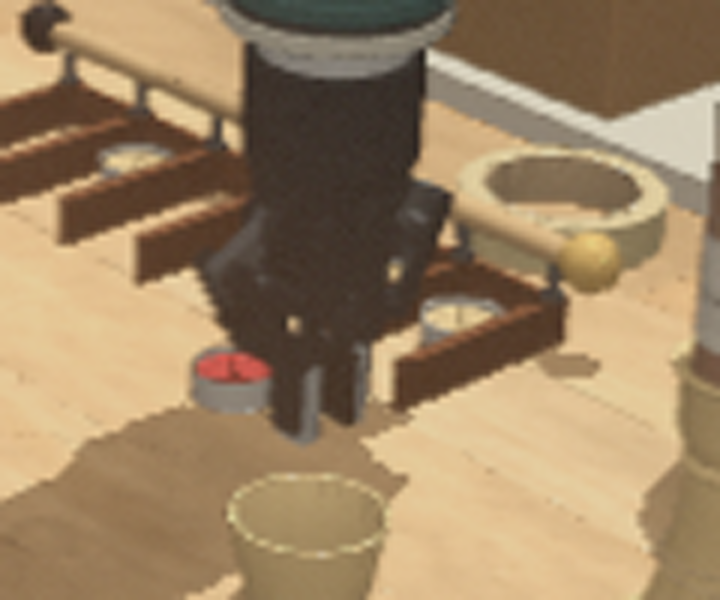

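Request:
{"api": "move_arm", "payload": {"rows": [0,0,0,0.015,0,0,0.77,0,0,0,0.03,0,0,0.77,0,0,0,0.04,0,0,0.77,0,0,0,0.05,0,0,0.77,0,0,0,0.06,0,0,0.77,0,0,0,0.07,0,0,0.77,0,0,0,0.08,0,0,0.77,0,0,0,0.09,0,0,0.77]}}

```text
time_s: 14.72
tcp_pos: [0.4919, -0.1519, -0.0291]
orientation: [0.697, 0.717, 0.002, 0.002]
wrist_force: [-0.2, 0.9, 0.1]
width: 0.233
```

Run:
```python
from h import *
rows([(*rk(-.098,-.055),-.03,RA+np.pi/2)])
cv2.imwrite("pics/scene10.png",arm.read_camera("scene")["frame"])
f=cv2.imread("pics/scene10.png")[190:290,230:350]
cv2.imwrite("pics/s10c.png",cv2.resize(f,None,fx=6,fy=6,interpolation=cv2.INTER_CUBIC))
```

```text
t 14.725 tcp [ 0.4919 -0.1519 -0.0291] rack [-0.0979 -0.1194] F [-0.15  0.86  0.07] w 0.233
[ 0.0036  0.0003 -0.0032] [ 0.1288 -0.0009  0.0018]
```

View pics/s10c.png

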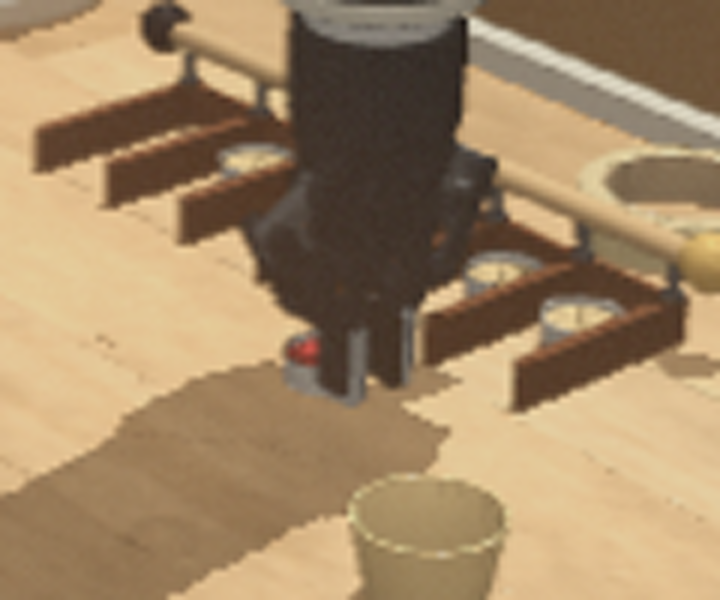

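Request:
{"api": "move_arm", "payload": {"rows": [0,0,0,0.012,0,0,0.77,0,0,0,0.025,0,0,0.77,0,0,0,0.037,0,0,0.77,0,0,0,0.05,0,0,0.77,0,0,0,0.062,0,0,0.77,0,0,0,0.075,0,0,0.77,0,0,0,0.087,0,0,0.77,0,0,0,0.1,0,0,0.77]}}

```text
time_s: 15.78
tcp_pos: [0.4905, -0.1008, -0.0291]
orientation: [0.697, 0.717, 0.002, 0.002]
wrist_force: [-0.2, -0.3, -0.3]
width: 0.233
```

Request:
{"api": "move_arm", "payload": {"rows": [0,0,0,0.008,0,0,0.77,0,0,0,0.014,0,0,0.77,0,0,0,0.018,0,0,0.77,0,0,0,0.018,0,0,0.77]}}

```text
time_s: 16.27
tcp_pos: [0.4902, -0.0918, -0.029]
orientation: [0.697, 0.717, 0.002, 0.002]
wrist_force: [-0.2, -0.0, -0.6]
width: 0.226
```

Run:
```python
from h import *
print(arm.read_state()["q"].round(3))
rows([(*rk(-.098,-.055),-.03,RA+np.pi/2)])
for n in("scene","top"): cv2.imwrite(f"pics/{n}11.png",arm.read_camera(n)["frame"])
f=cv2.imread("pics/scene11.png")[180:280,230:350]
cv2.imwrite("pics/s11c.png",cv2.resize(f,None,fx=6,fy=6,interpolation=cv2.INTER_CUBIC))
```

```text
[ 0.544  0.598 -0.51   2.057  0.505  0.602 -0.285]
t 16.275 tcp [ 0.4902 -0.0918 -0.029 ] rack [-0.0976 -0.0593] F [-0.17 -0.05 -0.58] w 0.226
[ 0.0037  0.0001 -0.0028] [ 0.0086 -0.0009  0.0019]
```

View pics/s11c.png

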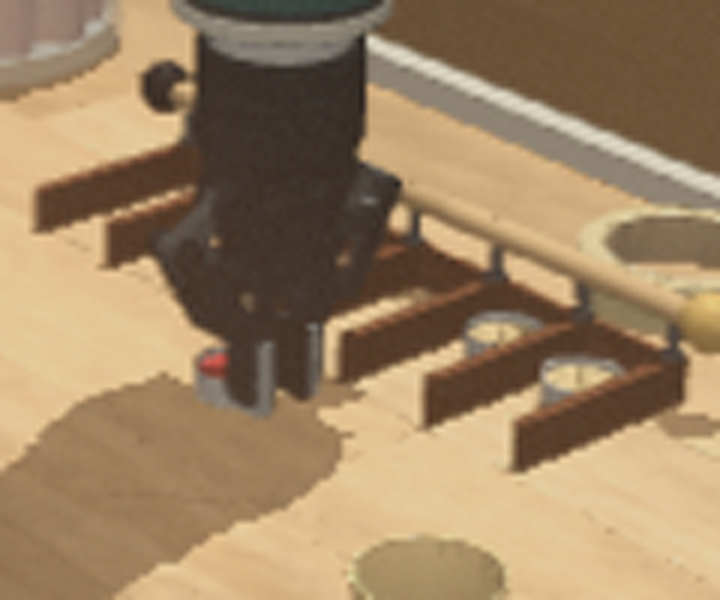

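Request:
{"api": "move_arm", "payload": {"rows": [0,0,0,0.004,0,0,0.77,0,0,0,0.007,0,0,0.77,0,0,0,0.007,0,0,0.77,0,0,0,-0.02,0,0,0.77,0,0,0,-0.06,0,0,0.77,0,0,0,-0.08,0,-0.05,0.77,0,0,0,-0.08,0,-0.15,0.77,0,0,0,-0.08,0,-0.2,0.88]}}

```text
time_s: 17.38
tcp_pos: [0.4913, -0.1333, 0.073]
orientation: [0.697, 0.717, 0.002, 0.003]
wrist_force: [-0.5, 0.4, 0.1]
width: 0.118
```

Run:
```python
from h import *
rows([(*rk(-.17,-.028),.06,RA)])
for n in("scene","top"): cv2.imwrite(f"pics/{n}12.png",arm.read_camera(n)["frame"])
f=cv2.imread("pics/scene12.png")[180:280,230:350]
cv2.imwrite("pics/s12c.png",cv2.resize(f,None,fx=6,fy=6,interpolation=cv2.INTER_CUBIC))
f=cv2.imread("pics/top12.png")[170:250,190:345]
cv2.imwrite("pics/t12c.png",cv2.resize(f,None,fx=5,fy=5,interpolation=cv2.INTER_CUBIC))
```

```text
t 17.375 tcp [ 0.4913 -0.1333  0.073 ] rack [-0.0979 -0.1008] F [-0.48  0.37  0.11] w 0.118
[ 0.0043 -0.0032  0.9964] [ 0.1448 -0.1453  0.0249]
```

View pics/s12c.png

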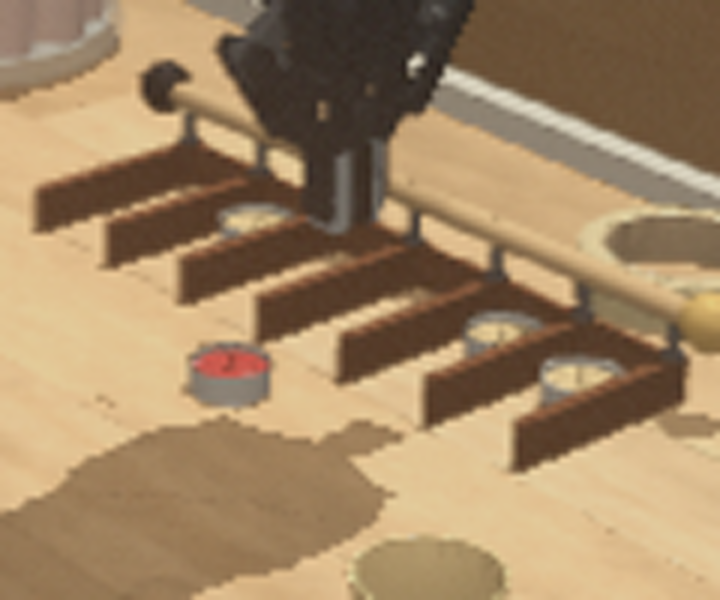

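View pics/t12c.png

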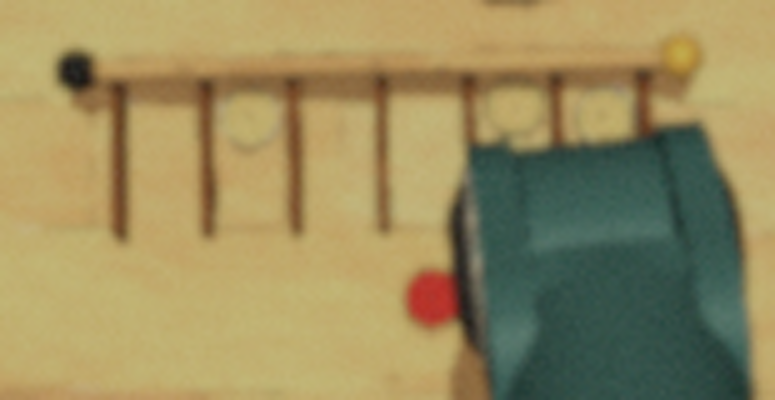

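```bash
cat >> h.py <<'E'
_s=np.load("scene.npz");Ks,Rs,ts=_s["K"],_s["R"],_s["t"]
def backs(uv,z):
    r=Rs.T@np.linalg.inv(Ks)@np.array([uv[0],uv[1],1.]); o=-Rs.T@ts
    return o+r*(z-o[2])/r[2]
E
python3 - <<'E'
from h import *
c=lambda p,o,k:(np.array(p,float)+.5)/k-.5+np.array(o)
p=back(c((434,298),(190,170),5),.013);print(p,tork(p))
p=backs(c((230,363),(230,180),6),.014);print(p,tork(p))
# nose reference: mid of dividers y=0,-56 tops
a=back(c((384,231),(190,170),5),.024);b=back(c((471,229.5),(190,170),5),.024);print(tork((a+b)/2))
a=backs(c((257,296),(230,180),6),.024);b=backs(c((339,337),(230,180),6),.024);print(tork((a+b)/2))
E
```

```text
[ 0.48913773 -0.06275114  0.013     ] [-0.09764698 -0.03024926]
[ 0.48819319 -0.06199358  0.014     ] [-0.09856522 -0.02946004]
[-0.05538434 -0.02729663]
[-0.05567505 -0.02758813]
```

Request:
{"api": "move_arm", "payload": {"rows": [0,0,0.12,0.02,-0.02,0,0.88,0,0,0.24,0.04,-0.04,0,0.88,0,0,0.36,0.06,-0.06,0,0.88,0,0,0.48,0.08,-0.08,0,0.88,0,0,0.6,0.1,-0.1,0,0.88,0,0,0.72,0.12,-0.12,0,0.88,0,0,0.84,0.135,-0.135,0,0.88,0,0,0.95,0.145,-0.14,0,0.88]}}

```text
time_s: 18.48
tcp_pos: [0.4193, -0.0634, 0.0721]
orientation: [0.999, 0.05, 0.004, 0.001]
wrist_force: [-0.7, -0.8, 0.3]
width: 0.123
```

Run:
```python
from h import *
print(arm.read_state()["q"].round(3))
rows([(*rk(-.165,-.028),-.03,RA)])
```

```text
[ 0.408  0.261 -0.369  2.197  0.148  0.697 -1.533]
t 18.475 tcp [ 0.4193 -0.0634  0.0721] rack [-0.1674 -0.0286] F [-0.67 -0.77  0.34] w 0.123
[ 0.0016 -0.0053  0.0422] [ 0.0032 -0.0013  0.2042]
```

Request:
{"api": "move_arm", "payload": {"rows": [0,0,0.042,0,-0.001,0.05,0.88,0,0,0.042,0,-0.001,0.1,0.88,0,0,0.042,0,-0.001,0.15,0.88,0,0,0.042,0,-0.001,0.18,0.88,0,0,0.042,0,-0.001,0.198,0.88,0,0,0.042,0,-0.001,0.202,0.88,0,0,0.042,0,-0.001,0.202,0.88]}}

```text
time_s: 19.35
tcp_pos: [0.4204, -0.0632, -0.0286]
orientation: [1.0, 0.017, 0.004, 0.001]
wrist_force: [0.0, -0.2, 0.9]
width: 0.119
```

Run:
```python
from h import *
rows([(*rk(-.127,-.028),-.03,RA),(*rk(-.065,-.028),-.03,RA)])
for n in("scene",): cv2.imwrite(f"pics/{n}13.png",arm.read_camera(n)["frame"])
f=cv2.imread("pics/scene13.png")[190:290,220:340]
cv2.imwrite("pics/s13c.png",cv2.resize(f,None,fx=6,fy=6,interpolation=cv2.INTER_CUBIC))
```

```text
t 19.35 tcp [ 0.4204 -0.0632 -0.0286] rack [-0.1663 -0.0284] F [ 0.05 -0.2   0.9 ] w 0.119
[ 0.0015 -0.0057  0.0002] [ 0.0786 -0.0007  0.0035]
[ 0.0015 -0.0057  0.0002] [ 0.2026 -0.0006  0.0046]
```

View pics/s13c.png

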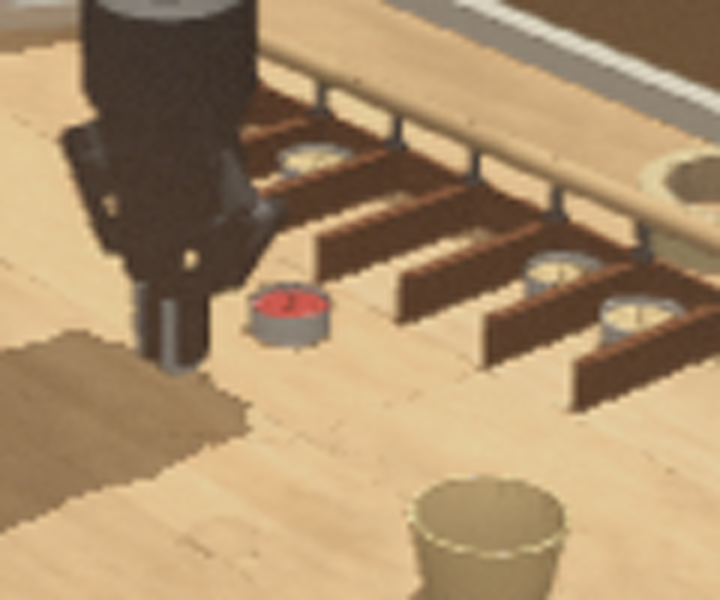

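Request:
{"api": "move_arm", "payload": {"rows": [0,0,0,0.02,-0.001,0.001,0.88,0,0,0,0.04,-0.001,0.002,0.88,0,0,0,0.055,-0.001,0.002,0.88,0,0,0,0.065,-0.001,0.002,0.88,0,0,0,0.075,-0.001,0.002,0.88,0,0,0,0.085,-0.001,0.002,0.88,0,0,0,0.095,-0.001,0.002,0.88,0,0,0,0.105,-0.001,0.002,0.88]}}

```text
time_s: 20.4
tcp_pos: [0.4733, -0.0609, -0.029]
orientation: [1.0, 0.017, 0.005, 0.001]
wrist_force: [-0.7, 0.2, 0.6]
width: 0.12
```

Run:
```python
from h import *
rows([(*rk(-.065,-.028),-.03,RA)])
for n in("scene",): cv2.imwrite(f"pics/{n}14.png",arm.read_camera(n)["frame"])
f=cv2.imread("pics/scene14.png")[190:290,220:340]
cv2.imwrite("pics/s14c.png",cv2.resize(f,None,fx=6,fy=6,interpolation=cv2.INTER_CUBIC))
```

```text
t 20.4 tcp [ 0.4733 -0.0609 -0.029 ] rack [-0.1135 -0.0279] F [-0.69  0.19  0.58] w 0.12
[ 0.0016 -0.0058  0.0002] [0.0969 0.0003 0.0029]
```

View pics/s14c.png

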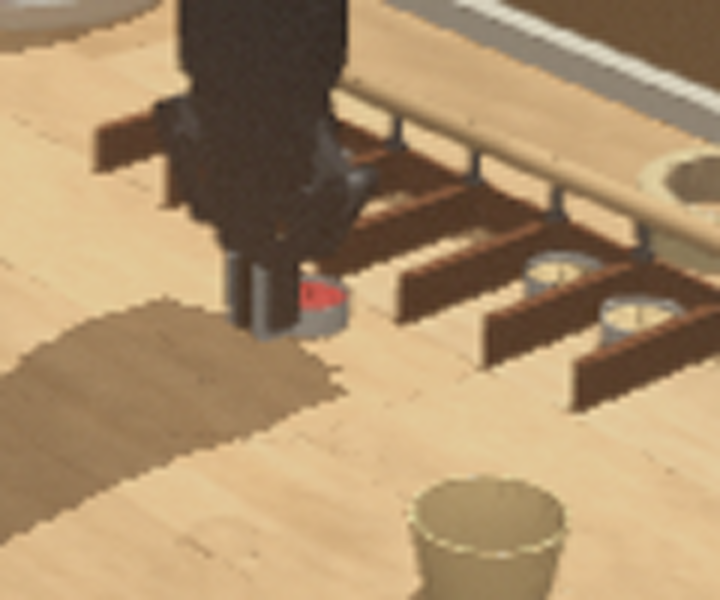

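Request:
{"api": "move_arm", "payload": {"rows": [0,0,0,0.008,0,0,0.88,0,0,0,0.017,0,0.001,0.88,0,0,0,0.026,0,0.001,0.88,0,0,0,0.035,0,0.001,0.88,0,0,0,0.044,0,0.001,0.88,0,0,0,0.053,0,0.001,0.88,0,0,0,0.062,0,0.001,0.88,0,0,0,0.07,0,0.001,0.88]}}

```text
time_s: 21.45
tcp_pos: [0.5092, -0.0596, -0.029]
orientation: [1.0, 0.017, 0.005, 0.001]
wrist_force: [-0.6, 0.5, 0.3]
width: 0.121
```

Run:
```python
from h import *
rows([(*rk(-.056,-.028),-.03,RA)])
for n in("scene","top"): cv2.imwrite(f"pics/{n}15.png",arm.read_camera(n)["frame"])
f=cv2.imread("pics/scene15.png")[190:290,220:340]
cv2.imwrite("pics/s15c.png",cv2.resize(f,None,fx=6,fy=6,interpolation=cv2.INTER_CUBIC))
f=cv2.imread("pics/top15.png")[170:250,190:345]
cv2.imwrite("pics/t15c.png",cv2.resize(f,None,fx=5,fy=5,interpolation=cv2.INTER_CUBIC))
```

```text
t 21.45 tcp [ 0.5092 -0.0596 -0.029 ] rack [-0.0775 -0.0278] F [-0.6   0.46  0.25] w 0.121
[ 0.0015 -0.0062  0.0002] [0.0429 0.0004 0.0023]
```

View pics/s15c.png

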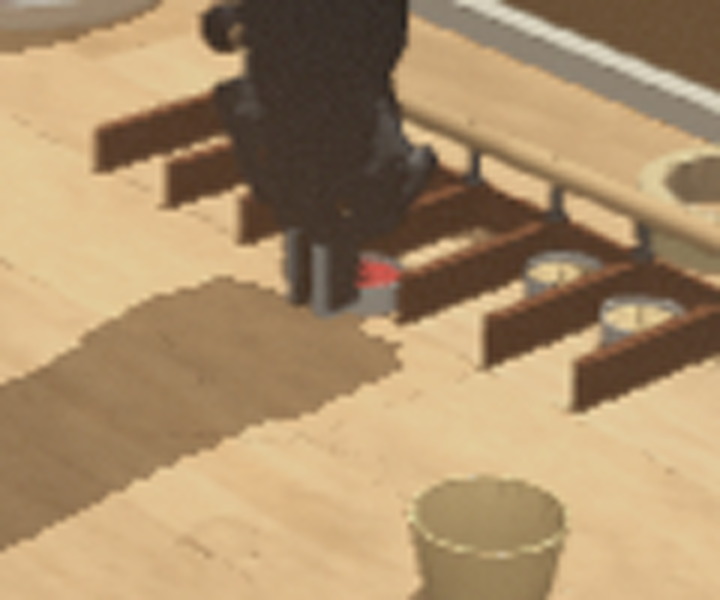

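View pics/t15c.png

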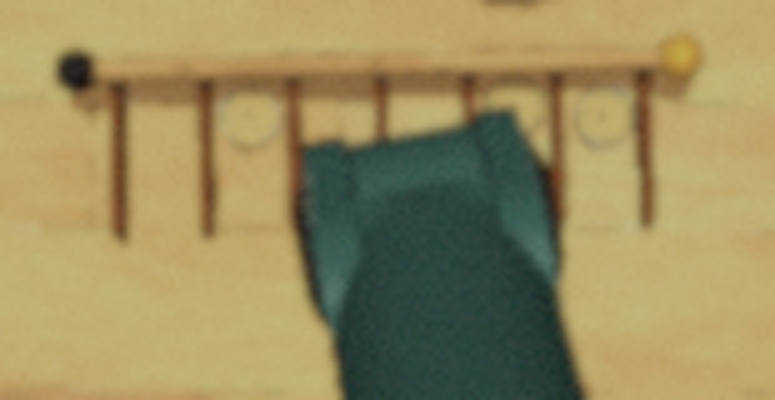

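Request:
{"api": "move_arm", "payload": {"rows": [0,0,0,0.008,0,0,0.88,0,0,0,0.016,0,0,0.88,0,0,0,0.024,0,0,0.88,0,0,0,0.032,0,0,0.88,0,0,0,0.038,0,0,0.88,0,0,0,0.043,0,0,0.88,0,0,0,0.045,0,0,0.88]}}

```text
time_s: 22.42
tcp_pos: [0.5319, -0.0588, -0.0288]
orientation: [1.0, 0.017, 0.005, 0.001]
wrist_force: [-0.4, -0.4, 0.2]
width: 0.123
```

Run:
```python
from h import *
rows([(*rk(-.056,-.028),-.03,RA)])
for n in("scene","top"): cv2.imwrite(f"pics/{n}16.png",arm.read_camera(n)["frame"])
f=cv2.imread("pics/scene16.png")[190:290,220:340]
cv2.imwrite("pics/s16c.png",cv2.resize(f,None,fx=6,fy=6,interpolation=cv2.INTER_CUBIC))
```

```text
t 22.425 tcp [ 0.5319 -0.0588 -0.0288] rack [-0.0547 -0.0278] F [-0.37 -0.37  0.16] w 0.123
[ 0.0015 -0.0064  0.0002] [-0.0026  0.0004  0.0023]
```

View pics/s16c.png

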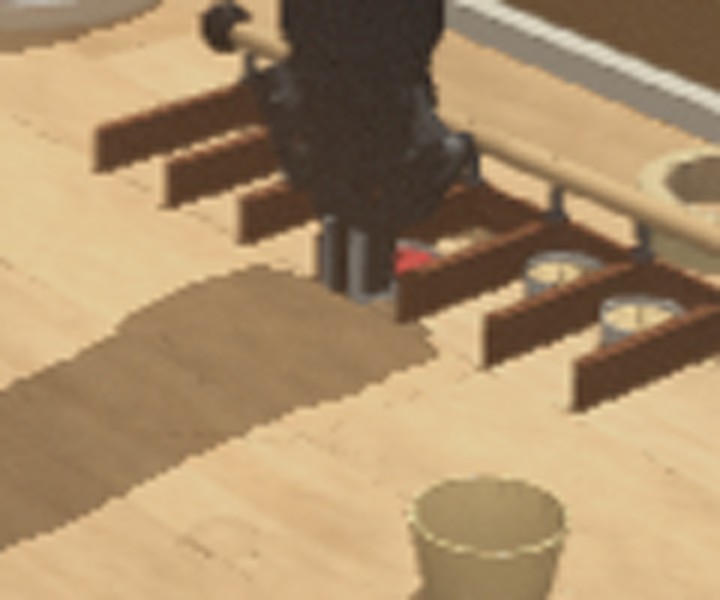

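Back straight out, then up, and look.

Request:
{"api": "move_arm", "payload": {"rows": [0,0,0,-0.03,0,0,0.88,0,0,0,-0.08,0,0,0.88,0,0,0,-0.16,0,0,0.88,0,0,0,-0.22,0,-0.05,0.88,0,0,0,-0.25,0,-0.15,0.88,0,0,0,-0.25,0,-0.25,0.88,0,0,0,-0.25,0,-0.32,0.88,0,0,0,-0.25,0,-0.32,0.88]}}

```text
time_s: 23.52
tcp_pos: [0.4057, -0.0633, 0.1319]
orientation: [1.0, 0.017, 0.007, 0.002]
wrist_force: [-0.0, -1.3, -0.7]
width: 0.121
```

Run:
```python
from h import *
rows([])
for n in("scene","top"): cv2.imwrite(f"pics/{n}17.png",arm.read_camera(n)["frame"])
f=cv2.imread("pics/scene17.png")[190:290,220:340]
cv2.imwrite("pics/s17c.png",cv2.resize(f,None,fx=6,fy=6,interpolation=cv2.INTER_CUBIC))
f=cv2.imread("pics/top17.png")[170:250,190:345]
cv2.imwrite("pics/t17c.png",cv2.resize(f,None,fx=5,fy=5,interpolation=cv2.INTER_CUBIC))
```

```text
t 23.525 tcp [ 0.4057 -0.0633  0.1319] rack [-0.1811 -0.028 ] F [-0.02 -1.26 -0.7 ] w 0.121
```

View pics/s17c.png

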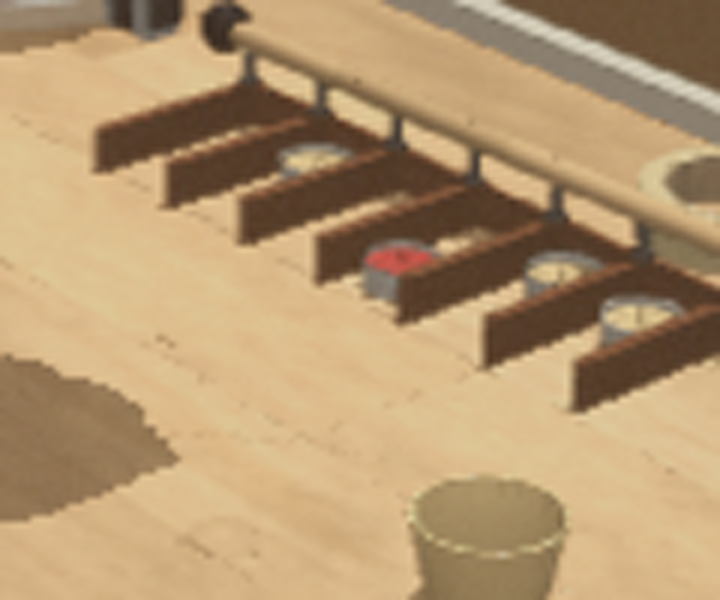

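View pics/t17c.png

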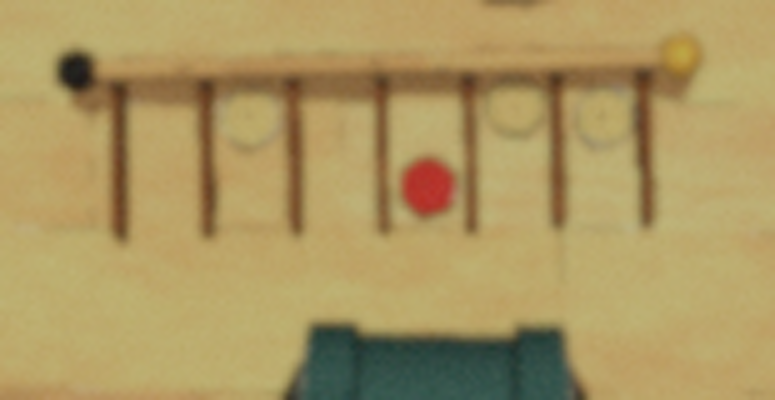

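Run:
```python
from h import *
c=lambda p,o,k:(np.array(p,float)+.5)/k-.5+np.array(o)
print(tork(back(c((428,187),(190,170),5),.013)),tork(backs(c((401,261),(220,190),6),.014)))
print(arm.close_job())
```

```text
[-0.02690608 -0.02837866] [-0.02888343 -0.02883132]
the job is handed in; nothing more can be done
None
```

The red tealight is standing flat in the third gap from the brass ball, and I handed the job in at about 24 s of the 72 s allowed. The hand-in gives no verdict.

- **Rail:** I put the closed fingertips on the rail over the first gap, at rack y ≈ -137 mm. I then slid them along to y ≈ -29 mm in the third gap, pressing down with about 13–16 N. The force readings came at the start, middle and end of the run, and all of them showed contact.
- **Push:** With two slightly open fingers I pushed the tealight sideways along the table in front of the rack, then straight into the gap. I never pinched or lifted it.
- **Last checks:** The two cameras put it at rack (-27, -28) mm and (-29, -29) mm. That is about 26–28 mm behind the divider noses (18 needed) and within 1 mm of the gap's middle (8 allowed). The cream tealights look unmoved in the last crops, and nothing was touching the gripper. I did not measure the bystanders again, but the arm never went near them at their height.
- **Disagreement:** The real fingertips sat about 35 mm above the reported TCP, seen in the pictures and confirmed by where they touched the rail. I corrected all heights for this. The two cameras' separate fits of the rack also differed by about 3 mm, so I used an in-between value.

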